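# Send repaired solenoid valves to the test position

### The arm

A 7-joint arm with a two-finger parallel gripper is mounted at the origin on the work surface. World frame = base frame: x ahead of the robot, y to its left, z up, the work surface at z = 0. Lengths are in m, angles in degrees, forces in N, time in s.
With the tool pointing down it reaches from about 0.425 to 0.875 m from the base axis. Payload 4.7 kg.
Tool frame: the origin (TCP) lies at the very end of the fingers, on their centre line; the grasp point (between the pads) lies 19 mm behind it; z points along the fingers, y is the line along which they close (so a half turn about z gives the same grasp; the last joint's range is limited). The gripper opens to 87 mm and grips with 3 to 60 N. Pads are 19 mm wide; open, the fingers measure 117 mm over their backs; the gripper's body (75 mm by 190 mm) begins 51 mm behind the grasp point.
Start: joints at [69.219, 18.392, -4.016, 83.108, 1.295, 78.541, -3.26], TCP at [0.239, -0.604, 0.223] pointing down, gripper open.
Joint ranges: [-163.93, 163.93], [-17.29, 119.83], [-79.2, 71.16], [3.27, 140.29], [-89.18, 269.18], [5.43, 117.66], [-154.24, 154.24]. Speed limits (degrees/s): [147.25, 147.25, 180, 180, 180, 180, 180].

### API

Orientations are given as [roll, pitch, yaw] about the fixed x, y, z axes, in that order (R = Rz(yaw) Ry(pitch) Rx(roll)).
In Python, from cell import get_obs, eyes, env gives the robot as it stands.
- The arm moves only by the tool servo_tool, never from a script. Its argument "series" is a list that holds one entry, the list of rows, each a list of 7 numbers: the shift along the tool's x, y, z in units of 300 mm (1.0 is 300 mm), then the turn, a rotation vector about the tool's x, y, z in units of pi rad (1.0 is pi rad), then the opening, from 0 (shut) to 1 (fully open). In form: [[[tx, ty, tz, wx, wy, wz, gripper], ...]]. A call has 1 to 12 rows; each row is the pose to reach, as a shift and turn from the pose commanded when the call began, along the tool's axes at that moment, turning the shorter way round; what a row does not reach only later rows make up. A row lasts 1/12 s, in which the tool goes at most 41.7 mm and 7.16 degrees, less where a joint would pass 70% of its speed; a pose out of reach is approached as far as the arm can. A call with a number of a shift or a turn outside -1 to 1 is refused whole. A call with a gripper value outside its range is refused whole. The fingers move at their own pace and stop on an object; "grip_force" is the grip in N (left out, the last holds). Time passes only in rows, so rows that repeat a pose let the fingers close. It gives the time, the measured TCP pose, the force, the opening and the grip force at its end, in the units of the state.
- get_obs(): the state, without advancing time (a new reading comes with each control period).
- eyes.read_camera(name): name is "side" or "top"; returns a dict with "frame" (420x560x3 uint8, red, green, blue), "depth" (420x560 float32, m along the optical axis (not along the pixel's ray), 0 where there is no reading), "fx", "fy", "cx", "cy" (pixels), "origin" and "rotation" of the camera in the world. Camera axes: x right, y down, z forward; pixel columns grow to the right and rows downward; lengths in m; the calibration is good to about 2 mm. A picture is of the moment at which its call begins.
- env.sign_off(): hands the job in; it is judged then, once.
The state is a dict: "time_s": time; "qpos": joint angles; "joint_velocities": joint speeds; "effort": joint torques, N m; "tool_pos": TCP position; "tool_rot": TCP orientation; "force": force on the tool from outside, world axes, zero at the start; "wrist_torque": the same for the moment, N m; "grip_width": finger opening in m; "grasp_force": force on a finger pad.
Only numpy, scipy, OpenCV 4.12 (cv2) and the standard library are available. Lean on these libraries where they do the work, as an engineer would, in place of code of your own. Each camera call takes 0.05 s, during which the arm holds its last target. There are 200 camera calls.

### The job

With the carriage still clamped, load every solenoid valve from the bench, standing upright, into the blue tray on the rail carriage. Then throw the red-knobbed clamp lever fully over to free the carriage, slide the carriage until its yellow pointer lines up with the red mark, and throw the lever fully back to clamp it there. Finally take the hand scanner out of its cradle, hold it still for a good second with its beam on the middle of the carriage's barcode label from about 10 cm, and stand it back down in its cradle, leaving the dish, spray can and screwdriver where they are.

Things in the scene. Friction and masses are not known exactly. Their poses are not given: they have to be found in the camera images.
- valve0: solenoid valve, 160 g or so: black block 40 x 34 mm (x, y) and 28 mm high, with an upright round brass stem on top, 18 mm in diameter, from 28 to 58 mm height, which is the place to grip it; origin at the centre of the underside, z up the stem. Two to four valves are present, standing on the bench on the robot's left; absent ones read None
- valve1: solenoid valve, 160 g or so: black block 40 x 34 mm (x, y) and 28 mm high, with an upright round brass stem on top, 18 mm in diameter, from 28 to 58 mm height, which is the place to grip it; origin at the centre of the underside, z up the stem. Two to four valves are present, standing on the bench on the robot's left; absent ones read None
- valve2: solenoid valve, 160 g or so: black block 40 x 34 mm (x, y) and 28 mm high, with an upright round brass stem on top, 18 mm in diameter, from 28 to 58 mm height, which is the place to grip it; origin at the centre of the underside, z up the stem. Two to four valves are present, standing on the bench on the robot's left; absent ones read None
- valve3: solenoid valve, 160 g or so: black block 40 x 34 mm (x, y) and 28 mm high, with an upright round brass stem on top, 18 mm in diameter, from 28 to 58 mm height, which is the place to grip it; origin at the centre of the underside, z up the stem. Two to four valves are present, standing on the bench on the robot's left; absent ones read None
- carriage (a joint): travel of the grey carriage along its rail, m, growing towards the rail's +y (about world +y); range -0.105 to 0.105. Slides with 3 N of friction when free; locked, the clamp holds it against 25 N or more. The carriage is a plate 130 x 300 mm (x, y), its top at height 45 mm; x is across the rail (away from the robot), y along it
- clamp (a joint): clamp lever angle, rad: 0 = fully locked (leans 0.6 rad from vertical to the robot side, carriage -x), 1.2 = fully free (leans 0.6 rad to carriage +x). Swings up and over about an axis along the rail through clamp_pivot and stays where left; up to 15 N at the knob moves it, stiffest near locked; grips below about 0.5. Counts as free above 1.0, locked below 0.15
- clamp_knob (a point): centre of the red knob, a drum 30 mm in diameter and 26 mm wide between its flat ends (which face along the rail, so it can be pinched there and turns between the fingers), at the end of the steel lever (bar 14 mm thick, 85 mm from pivot to knob centre); axes turn with the lever
- clamp_pivot (a point): point on the lever's swing axis, 62 mm above the bench, at carriage x 0, y +118 mm from the tray's centre; its axes are the carriage's. Two dark cheeks stand beside the lever, 16 to 24 mm either side of it in y, up to 75 mm height, 34 mm long in x
- tray_in (a point): centre of the inner floor (at 45 mm height) of the blue tray fixed on the carriage: inside 110 mm (x) by 150 mm (y), walls 4 mm thick rising 26 mm above the plate; axes are the carriage's: x across the rail away from the robot, y along the rail, z up
- post_top (a point): centre of the top of the carriage's black handle post, round, 22 mm in diameter, standing 50 mm above the plate (top at 95 mm height), near the carriage's -y end; to slide the carriage by; axes are the carriage's
- pointer (a point): tip of the yellow pointer on the carriage's far side from the robot, at the middle of the carriage's length; axes are the carriage's; 37 mm above the bench
- mark: red bar 34 x 5 mm (x, y), 4 mm thick, lying across the white scale strip beside the rail, on the side away from the robot; origin at the centre of its underside; y along the rail. The carriage is at the mark when the pointer has the same y in this frame
- label (a point): centre of the white barcode label, 52 x 44 mm, flat and facing up, 51 mm above the bench, on the robot side of the carriage near its -y end; axes are the carriage's
- scanner: hand scanner, 220 g, standing head down: grey head 80 x 46 x 34 mm (x, y, z) flat on the ground, upright black handle on its middle, 30 x 28 mm (x, y), from 34 to 114 mm height; origin at the centre of the head's underside, x towards the red window (a red band across the head's top and a yellow trigger on the handle are on that side), z up the handle
- window (a point): centre of the scanner's red window at the head's front lower edge, 42 mm ahead of and 12 mm above the scanner's origin; this point's x axis is the beam, which points 45 degrees down and forward when the scanner stands upright. It reads when the label centre lies 50 to 150 mm along x and within 18 mm of the beam in y and z
- cradle: grey scanner cradle fixed to the bench, shallow open tray, outside 104 x 70 mm (x, y), walls 4 mm thick and 18 mm high, floor 4 mm thick; the scanner stands in it with 8 mm of play all round; origin at the centre of the underside
- spray_can: red and silver spray can, 64 mm across, 180 mm tall, standing; bystander, leave alone; origin at the centre of its underside
- dish: small open steel dish, 90 mm across, 30 mm high; bystander, leave alone; origin at the centre of its underside
- screwdriver: screwdriver lying on the bench; bystander, leave alone; origin at the underside of its middle, x axis along it from handle to blade
Not all that is in view belongs to the job. What is meant by the scanner is not pink, and is the larger of those in its own colour.

How it is judged (in metres and radians):
On the way, in this order (a step that is already met when the one before it is completed fails the run):
1. every valve present stands in the tray, the carriage still clamped (x of valve0 in the frame of tray_in between -0.05 and 0.05 m and y of valve0 in the frame of tray_in between -0.07 and 0.07 m and z of valve0 in the frame of tray_in between -0.008 and 0.012 m and angle between each of valve0, valve1, valve2, valve3's own z axis and vertical below 0.2 rad and x of valve1 in the frame of tray_in between -0.05 and 0.05 m and y of valve1 in the frame of tray_in between -0.07 and 0.07 m and z of valve1 in the frame of tray_in between -0.008 and 0.012 m and x of valve2 in the frame of tray_in between -0.05 and 0.05 m and y of valve2 in the frame of tray_in between -0.07 and 0.07 m and z of valve2 in the frame of tray_in between -0.008 and 0.012 m and x of valve3 in the frame of tray_in between -0.05 and 0.05 m and y of valve3 in the frame of tray_in between -0.07 and 0.07 m and z of valve3 in the frame of tray_in between -0.008 and 0.012 m and value of joint clamp below 0.15 rad), for 0.3 s.
2. the clamp lever is thrown over to free (value of joint clamp above 1 rad), for 0.1 s.
3. the freed carriage's pointer is at the mark, within 5 mm (value of joint clamp above 1 rad and y of pointer in the frame of mark between -0.005 and 0.005 m), for 0.2 s.
4. the clamp is locked with the pointer still at the mark (value of joint clamp below 0.15 rad and y of pointer in the frame of mark between -0.005 and 0.005 m), for 0.2 s.
5. the scanner's beam rests steadily on the label for 1 s, 50 to 150 mm away, the carriage clamped at the mark (all of step 4 and x of label in the frame of window between 0.05 and 0.15 m and y of label in the frame of window between -0.018 and 0.018 m and z of label in the frame of window between -0.018 and 0.018 m and linear speed of scanner below 0.03 m/s and angular speed of scanner below 0.2 rad/s), for 1 s.
At the end, for the whole second after the job is handed in: Every valve present stands upright (within 0.2 rad) and at rest on the tray floor, the pointer is within 5 mm of the mark, the clamp is locked (lever below 0.15 rad), and the scanner stands upright at rest in its cradle, its origin within 20 mm of the cradle's centre in the cradle's x and y (all of step 4 and x of valve0 in the frame of tray_in between -0.05 and 0.05 m and y of valve0 in the frame of tray_in between -0.07 and 0.07 m and z of valve0 in the frame of tray_in between -0.008 and 0.012 m and angle between each of valve0, valve1, valve2, valve3's own z axis and vertical below 0.2 rad and x of valve1 in the frame of tray_in between -0.05 and 0.05 m and y of valve1 in the frame of tray_in between -0.07 and 0.07 m and z of valve1 in the frame of tray_in between -0.008 and 0.012 m and x of valve2 in the frame of tray_in between -0.05 and 0.05 m and y of valve2 in the frame of tray_in between -0.07 and 0.07 m and z of valve2 in the frame of tray_in between -0.008 and 0.012 m and x of valve3 in the frame of tray_in between -0.05 and 0.05 m and y of valve3 in the frame of tray_in between -0.07 and 0.07 m and z of valve3 in the frame of tray_in between -0.008 and 0.012 m and linear speed of each of valve0, valve1, valve2, valve3, scanner below 0.02 m/s and x of scanner in the frame of cradle between -0.02 and 0.02 m and y of scanner in the frame of cradle between -0.02 and 0.02 m and height (world z) of scanner below 0.012 m and angle between scanner's own z axis and vertical below 0.15 rad); the robot touches nothing.
It fails at once if the spray can is disturbed (moved more than 30 mm) (distance of spray_can from where it was at the start of the episode above 0.03 m).
It fails at once if the dish is disturbed (moved more than 30 mm) (distance of dish from where it was at the start of the episode above 0.03 m).
It fails at once if the screwdriver is disturbed (moved more than 30 mm) (distance of screwdriver from where it was at the start of the episode above 0.03 m).
Of valve0, valve1, valve2, valve3 only 2 to 4 are there at a start; the rules pass over those that are not, and their reading is None.
At some moment in a run one of valve0, valve1, valve2, valve3 may be knocked a few centimetres aside while the robot is not near it.
It also fails if it takes over 210 s, if anything falls off the work surface, if the arm or the gripper's body presses on something with over 40 N, if the wrist force passes 120 N, or if a joint passes its speed limit or range.

## Working session

There is one attempt and no reset: what is moved stays moved. The work goes in short steps, Python scripts to look and compute and a tool call to move; the robot and the scene stay as the last step left them, time stands still between calls to the robot, and variables do not carry over. Pictures are saved under pics/ and viewed, at most 14 in all, crops included, and the job is handed in when it is done.

Besides the shell and the picture viewer there is one more tool, called as name([rows], argument=value, ...), one row to a line, values as JSON. servo_tool: Moves the arm, as the interface text tells. Shifts and turns lie within -1 to 1; 1 stands for 300 mm of shift or pi rad of turn. Its arguments: {"type":"object","properties":{"series":{"type":"array"},"grip_force":{"type":"number"}},"required":["series"]}

```bash
mkdir -p pics; cat > h.py <<'E'
import numpy as np, cv2
from cell import get_obs, eyes, env
def cam(n):
    d=eyes.read_camera(n); D=d["depth"]; v,u=np.mgrid[:D.shape[0],:D.shape[1]]
    P=np.stack([(u-d["cx"])/d["fx"]*D,(v-d["cy"])/d["fy"]*D,D],-1)
    W=P@np.array(d["rotation"]).T+np.array(d["origin"]); W[D==0]=np.nan
    return d["frame"],W
def save(n,f): cv2.imwrite(f"pics/{n}.png",cv2.cvtColor(f,cv2.COLOR_RGB2BGR))
E
python3 - <<'E'
from h import *
for n in("top","side"):
    f,W=cam(n); save(n+"0",f); np.savez(n+"0",f=f,W=W)
o=get_obs();print(o)
E
```

```text
Traceback (most recent call last):
  File "h.py", line 6, in cam
    W=P@np.array(d["rotation"]).T+np.array(d["origin"]); W[D==0]=np.nan
      ~~~~~~~~~~~~~~~~~~~~~~~~~~~^~~~~~~~~~~~~~~~~~~~~~
ValueError: operands could not be broadcast together with shapes (420,560) (3,)
```

```bash
sed -i 's/P@np.array(d\["rotation"\]).T/P@Rot(d["rotation"]).T/' h.py; cat >> h.py <<'E'
from scipy.spatial.transform import Rotation
def Rot(r):
    r=np.array(r)
    return r if r.shape==(3,3) else Rotation.from_euler("xyz",r,degrees=True).as_matrix()
E
python3 - <<'E'
from h import *
print({k:v for k,v in eyes.read_camera("top").items() if k not in("frame","depth")})
for n in("top","side"):
    f,W=cam(n); save(n+"0",f); np.savez(n+"0",f=f,W=W)
o=get_obs();print(o)
E
```

```text
{'fx': 391.7797770661161, 'fy': 391.7797770661161, 'cx': 285.19353901595855, 'cy': 206.6706116907503, 'origin': array([ 0.44770479, -0.01593594,  1.33535085]), 'rotation': array([-175.29783548,    0.47061344,  -88.53536827])}
{'time_s': 0.2, 'qpos': array([69.21861311, 18.42149364, -4.01535275, 83.14885126,  1.2950892 ,
       78.53934162, -3.2601106 ]), 'joint_velocities': array([ 0.0479056 , -0.06414928,  0.02252277, -0.33874174,  0.00334511,
        0.08469507,  0.09747239]), 'effort': array([ 2.83357522e-04, -4.91165221e+01, -4.03561564e-01, -3.12497056e+01,
       -6.38345699e-02,  4.06040973e-02,  1.08354031e-04]), 'tool_pos': array([ 0.23900521, -0.60411706,  0.22188886]), 'tool_rot': array([-1.79935515e+02,  4.70971768e-03,  2.15902989e+01]), 'force': array([-0.22066798, -0.01401764, -0.69868231]), 'wrist_torque': array([-0.00887409,  0.00094156, -0.00871775]), 'grasp_force': 0.0, 'grip_width': 0.08709860199562139}
```

View pics/top0.png

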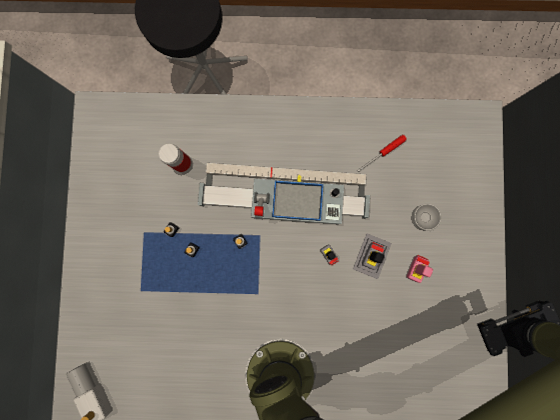

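View pics/side0.png

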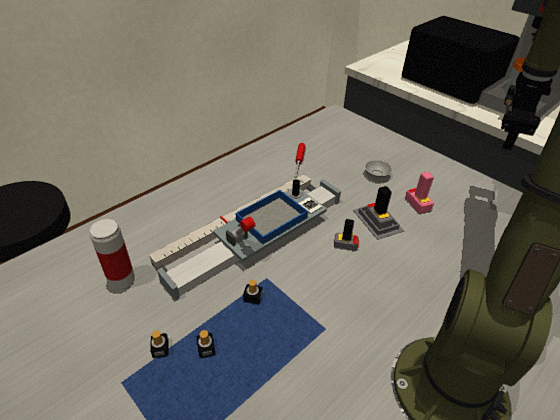

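The top view shows three valves at (171,230), (191,250) and (239,241). The tray is at (298,200), the red knob at (258,211), the post at (335,192), the label at (333,212), the pointer at (299,178) and the mark at (271,172). The cradled scanner is at (374,256); the small twin at (330,255) and the pink one at (420,268) are decoys. The side view agrees.

```bash
cat >> h.py <<'E'
def comps(m,W,minn=3,box=None):
    n,l,s,c=cv2.connectedComponentsWithStats(m.astype(np.uint8))
    for i in range(1,n):
        if s[i,4]>=minn:
            p=W[l==i]; print(" px",c[i].round(1),"n",s[i,4],"med",np.nanmedian(p,0).round(4),"mean",np.nanmean(p,0).round(4),"min",np.nanmin(p,0).round(3),"max",np.nanmax(p,0).round(3))
def masks(f):
    h=cv2.cvtColor(f,cv2.COLOR_RGB2HSV).astype(int); return h[...,0],h[...,1],h[...,2]
E
python3 - <<'E'
from h import *
for n in("top","side"):
    d=np.load(n+"0.npz");f,W=d["f"],d["W"];H,S,V=masks(f);z=W[...,2];x=W[...,0]
    on=(x>.3)&(x<.85)&(abs(W[...,1])<.6)
    print(n,"brass");comps(on&(H>8)&(H<25)&(S>110)&(V>90)&(z>.025),W)
    print("red");comps(on&((H<6)|(H>174))&(S>150)&(V>90),W,4)
    print("yellow");comps(on&(H>24)&(H<34)&(S>130)&(V>120),W,2)
    print("blue tray");comps(on&(H>98)&(H<125)&(S>100)&(z>.05),W,30)
    print("post/handles");comps(on&(V<60)&(z>.085),W,5)
    print("label");comps(on&(V>150)&(S<50)&(z>.046)&(z<.056),W,10)
E
python3 - <<'E'
import cv2
a=cv2.imread('pics/top0.png')[140:290,150:400]
cv2.imwrite('pics/crop0.png',cv2.resize(a,None,fx=3.2,fy=3.2,interpolation=cv2.INTER_CUBIC))
E
```

```text
top brass
 px [167.2 229.1] n 25 med [0.4698 0.3809 0.059 ] mean [0.4695 0.3805 0.0579] min [0.463 0.37  0.03 ] max [0.476 0.396 0.063]
 px [238.4 241. ] n 27 med [0.4367 0.1473 0.0575] mean [0.4366 0.1468 0.0559] min [0.43  0.138 0.026] max [0.443 0.162 0.063]
 px [188.5 250. ] n 26 med [0.4034 0.3079 0.0574] mean [0.4034 0.3083 0.0554] min [0.396 0.299 0.029] max [0.41  0.323 0.062]
 px [369.4 260.1] n 9 med [ 0.3856 -0.2822  0.0395] mean [ 0.3853 -0.2829  0.0401] min [ 0.382 -0.291  0.036] max [ 0.389 -0.275  0.045]
 px [375. 262.] n 3 med [ 0.3798 -0.3002  0.044 ] mean [ 0.3797 -0.3005  0.0427] min [ 0.38  -0.303  0.04 ] max [ 0.38  -0.298  0.044]
 px [423.  264.5] n 4 med [ 0.3777 -0.4449  0.0775] mean [ 0.3777 -0.4448  0.0778] min [ 0.377 -0.449  0.057] max [ 0.379 -0.441  0.099]
 px [416.6 272.9] n 27 med [ 0.3466 -0.4361  0.0352] mean [ 0.3474 -0.4383  0.0354] min [ 0.332 -0.457  0.025] max [ 0.37  -0.424  0.042]
red
 px [393.1 144.8] n 192 med [ 0.7748 -0.3638  0.0223] mean [ 0.7753 -0.3637  0.0224] min [ 0.741 -0.405  0.013] max [ 0.812 -0.32   0.031]
 px [271.  171.5] n 10
[... 4344 characters left out ...]
85] max [ 0.608 -0.151  0.097]
 px [383.6 194. ] n 171 med [ 0.39   -0.287   0.1092] mean [ 0.3924 -0.2886  0.106 ] min [ 0.378 -0.308  0.085] max [ 0.414 -0.277  0.119]
 px [349.1 221.8] n 34 med [ 0.3961 -0.1512  0.0866] mean [ 0.3967 -0.1506  0.0869] min [ 0.385 -0.162  0.085] max [ 0.408 -0.138  0.09 ]
 px [240. 231.] n 6 med [0.5538 0.0834 0.0935] mean [0.554  0.0834 0.0936] min [0.549 0.082 0.086] max [0.559 0.084 0.101]
 px [124.7 251.2] n 31 med [0.6698 0.3301 0.1065] mean [0.6699 0.3306 0.1075] min [0.665 0.325 0.087] max [0.676 0.337 0.128]
label
 px [310.1 205. ] n 95 med [ 0.5323 -0.1567  0.0501] mean [ 0.5364 -0.1571  0.0498] min [ 0.512 -0.183  0.046] max [ 0.564 -0.135  0.053]
```

View pics/crop0.png

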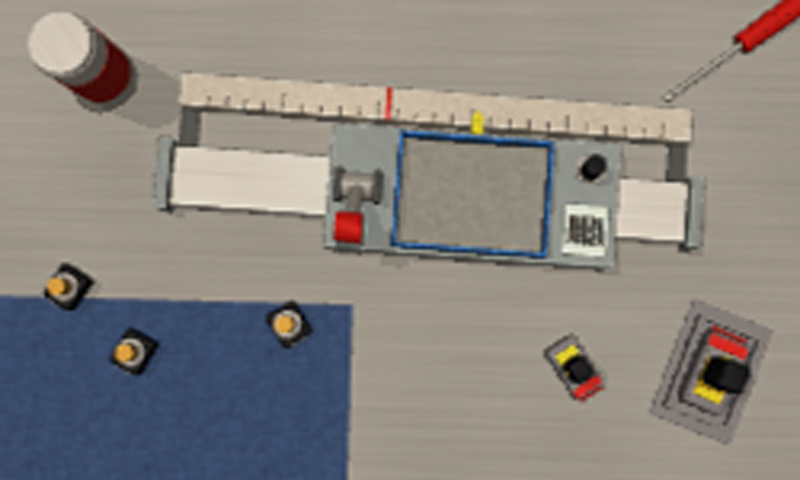

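The crop confirms the layout: the valve stems stand upright, the lever leans to the robot side, and the rail is turned slightly. Next I'll work out the rail yaw and the tray frame.

```bash
cat >> h.py <<'E'
def go(x,y,z,yaw,obs=None,R=None):
    """print row numbers (shift/0.3, rotvec/pi) to tool-down pose"""
    o=obs or get_obs(); A=Rot(o["tool_rot"]); B=Rot([180,0,yaw]) if R is None else R
    s=A.T@(np.array([x,y,z])-o["tool_pos"])/.3; w=Rotation.from_matrix(A.T@B).as_rotvec()/np.pi
    print("at",o["tool_pos"].round(4),o["tool_rot"].round(2),"row",s.round(4),w.round(4),"rows>=",max(np.linalg.norm(s)*300/41.7,np.linalg.norm(w)*180/7.16).round(1))
E
python3 - <<'E'
from h import *
d=np.load("top0.npz");f,W=d["f"],d["W"];H,S,V=masks(f);z=W[...,2];x=W[...,0];y=W[...,1]
b=(x>.48)&(x<.66)&(y<.06)&(y>-.15)&(H>98)&(H<125)&(S>100)&(z>.055)
p=W[b][:,:2]; print("tray",cv2.minAreaRect((p*1000).astype(np.float32)))
s=(z>.02)&(z<.036)&(V>170)&(S<60)&(x>.64)&(x<.72)
print("strip",cv2.minAreaRect((W[s][:,:2]*1000).astype(np.float32)),s.sum())
d=np.load("side0.npz");f,W=d["f"],d["W"];H,S,V=masks(f);z=W[...,2];x=W[...,0];y=W[...,1]
b=(x>.48)&(x<.66)&(y<.06)&(y>-.15)&(H>98)&(H<125)&(S>100)&(z>.066)
print("tray side",cv2.minAreaRect((W[b][:,:2]*1000).astype(np.float32)))
go(.5,-.25,.24,3)
E
```

```text
tray ((574.83740234375, -42.04608154296875), (156.61962890625, 117.52589416503906), 87.29661560058594)
strip ((669.3035888671875, -0.965972900390625), (538.2689819335938, 34.238624572753906), 87.1360092163086) 1415
tray side ((571.7601928710938, -30.941612243652344), (180.0043487548828, 120.78241729736328), 88.01681518554688)
at [ 0.239  -0.6041  0.2219] [-179.94    0.     21.59] row [ 1.2433 -0.7775 -0.0596] [-4.000e-04  1.000e-04  1.033e-01] rows>= 10.6
```

servo_tool([
  [[0.787, -0.348, -0.06, 0, 0, 0.135, 1], [0.787, -0.348, -0.06, 0, 0, 0.135, 1], [0.787, -0.348, -0.06, 0, 0, 0.135, 1], [0.787, -0.348, -0.06, 0, 0, 0.135, 1], [0.787, -0.348, -0.06, 0, 0, 0.135, 1], [0.787, -0.348, -0.06, 0, 0, 0.135, 1], [0.787, -0.348, -0.06, 0, 0, 0.135, 1], [0.787, -0.348, -0.06, 0, 0, 0.135, 1]],
], grip_force=25)

```text
time_s: 0.87
tool_pos: [0.4248, -0.4156, 0.2409]
tool_rot: [-179.9, -0.1, -2.2]
force: [-0.5, 0.3, -0.1]
grip_width: 0.0868
grasp_force: 0.0
```

```bash
python3 -c "
from h import *
go(.50,-.14,.24,-2.8)"
```

```text
at [ 0.4248 -0.4156  0.2409] [-1.7991e+02 -1.2000e-01 -2.1700e+00] row [ 0.2155 -0.9274  0.0051] [-0.0005 -0.0007  0.0035] rows>= 6.9
```

servo_tool([
  [[0.2155, -0.927, 0, 0, 0, 0.003, 1], [0.2155, -0.927, 0, 0, 0, 0.003, 1], [0.2155, -0.927, 0, 0, 0, 0.003, 1], [0.2155, -0.927, 0, 0, 0, 0.003, 1], [0.2155, -0.927, 0, 0, 0, 0.003, 1], [0.2155, -0.927, 0, 0, 0, 0.003, 1], [0.2155, -0.927, 0, 0, 0, 0.003, 1], [0.2155, -0.927, 0, 0, 0, 0.003, 1]],
])

```text
time_s: 1.53
tool_pos: [0.4998, -0.1379, 0.2409]
tool_rot: [-179.8, -0.1, -2.7]
force: [-0.4, 0.6, 0.2]
grip_width: 0.087
grasp_force: 0.0
```

servo_tool([
  [[-0.26, -0.947, 0.3, 0, 0, 0, 0.7], [-0.26, -0.947, 0.3, 0, 0, 0, 0.7], [-0.26, -0.947, 0.3, 0, 0, 0, 0.7], [-0.26, -0.947, 0.3, 0, 0, 0, 0.7], [-0.26, -0.947, 0.3, 0, 0, 0, 0.7], [-0.26, -0.947, 0.3, 0, 0, 0, 0.7], [-0.26, -0.947, 0.3, 0, 0, 0, 0.7], [-0.26, -0.947, 0.3, 0, 0, 0, 0.7], [-0.26, -0.947, 0.3, 0, 0, 0, 0.7]],
])

```text
time_s: 2.28
tool_pos: [0.4345, 0.1452, 0.1495]
tool_rot: [-180.0, 0.1, -2.9]
force: [-0.2, -0.6, -0.2]
grip_width: 0.0615
grasp_force: 0.0
```

```bash
cat >> h.py <<'E'
def brass():
    for n in("top","side"):
        f,W=cam(n);H,S,V=masks(f);z=W[...,2];x=W[...,0];y=W[...,1]
        m=(x>.3)&(x<.75)&(y>-.14)&(y<.6)&(H>8)&(H<25)&(S>110)&(V>90)&(z>.05)&(z<.13)
        k,l,s,c=cv2.connectedComponentsWithStats(m.astype(np.uint8))
        print(n,[(np.nanmedian(W[l==i],0).round(3).tolist(),int(s[i,4])) for i in range(1,k) if s[i,4]>6])
E
python3 -c "
from h import *
brass()
go(.436,.1475,.031,-2.8)"
```

```text
top [([0.47, 0.38, 0.058], 24)]
side [([0.433, 0.15, 0.057], 39), ([0.468, 0.382, 0.057], 58), ([0.402, 0.309, 0.057], 53)]
at [0.4365 0.141  0.1504] [ 1.7995e+02  1.0000e-02 -3.2700e+00] row [-0.003  -0.022   0.3978] [ 0.0003  0.0001 -0.0026] rows>= 2.9
```

servo_tool([
  [[-0.003, -0.022, 0.2, 0, 0, -0.0026, 0.6], [-0.003, -0.022, 0.2, 0, 0, -0.0026, 0.6], [-0.003, -0.022, 0.2, 0, 0, -0.0026, 0.6], [-0.003, -0.022, 0.2, 0, 0, -0.0026, 0.6], [-0.003, -0.022, 0.2, 0, 0, -0.0026, 0.6], [-0.003, -0.022, 0.2, 0, 0, -0.0026, 0.6]],
])

```text
time_s: 2.88
tool_pos: [0.4374, 0.1483, 0.0922]
tool_rot: [-180.0, -0.2, -2.9]
force: [-0.7, -0.0, 0.1]
grip_width: 0.0522
grasp_force: 0.0
```

```bash
python3 -c "
from h import *
go(.436,.148,.031,-2.8)"
```

```text
at [0.4374 0.1483 0.0922] [-1.7999e+02 -1.7000e-01 -2.8800e+00] row [-0.0054  0.0014  0.204 ] [-0.0001 -0.001  -0.0005] rows>= 1.5
```

servo_tool([
  [[-0.005, 0.001, 0.1, 0, 0, 0, 0.6], [-0.005, 0.001, 0.204, 0, 0, 0, 0.6], [-0.005, 0.001, 0.204, 0, 0, 0, 0.6], [-0.005, 0.001, 0.204, 0, 0, 0, 0.6], [-0.005, 0.001, 0.204, 0, 0, 0, 0.1], [-0.005, 0.001, 0.204, 0, 0, 0, 0.1], [-0.005, 0.001, 0.204, 0, 0, 0, 0.1], [-0.005, 0.001, 0.204, 0, 0, 0, 0.1], [-0.005, 0.001, 0.204, 0, 0, 0, 0.1], [-0.005, 0.001, 0.204, 0, 0, 0, 0.1], [-0.005, 0.001, 0.204, 0, 0, 0, 0.1], [-0.005, 0.001, 0.204, 0, 0, 0, 0.1]],
], grip_force=25)

```text
time_s: 3.88
tool_pos: [0.4345, 0.1484, 0.0296]
tool_rot: [180.0, -0.0, -2.8]
force: [-0.7, -1.3, 3.1]
grip_width: 0.0172
grasp_force: 25.0
```

```bash
python3 -c "
from h import *
import numpy as np
c=np.array([.573,-.0425])
X=np.array([.9988,-.0488]);Y=np.array([.0488,.9988])
for n,a,b in(('A',.025,.045),('B',-.025,0),('C',.025,-.045)): print(n,(c+a*X+b*Y).round(4))
o=get_obs()
go(*(c+.025*X-.045*Y),.14,-2.8)"
```

```text
A [0.6002 0.0012]
B [ 0.548  -0.0413]
C [ 0.5958 -0.0887]
at [0.4345 0.1484 0.0296] [ 1.7997e+02 -3.0000e-02 -2.7900e+00] row [ 0.5756  0.7634 -0.3673] [ 0.0002 -0.0001  0.    ] rows>= 7.4
```

servo_tool([
  [[0, 0, -0.2, 0, 0, 0, 0.1], [0, 0, -0.568, 0, 0, 0, 0.1], [0, 0, -0.568, 0, 0, 0, 0.1], [0, 0, -0.568, 0, 0, 0, 0.1], [0, 0, -0.568, 0, 0, 0, 0.1], [0.1, 0.14, -0.568, 0, 0, 0, 0.1], [0.576, 0.763, -0.568, 0, 0, 0, 0.1], [0.576, 0.763, -0.568, 0, 0, 0, 0.1], [0.576, 0.763, -0.568, 0, 0, 0, 0.1], [0.576, 0.763, -0.568, 0, 0, 0, 0.1], [0.576, 0.763, -0.568, 0, 0, 0, 0.1], [0.576, 0.763, -0.568, 0, 0, 0, 0.1]],
])

```text
time_s: 4.88
tool_pos: [0.5962, -0.0911, 0.1982]
tool_rot: [180.0, 0.1, -2.9]
force: [0.4, 0.5, -1.4]
grip_width: 0.0173
grasp_force: 25.0
```

servo_tool([
  [[0, 0, 0, 0, 0, 0, 0.1], [0, 0, 0, 0, 0, 0, 0.1], [0, 0, 0, 0, 0, 0, 0.1], [0, 0, 0, 0, 0, 0, 0.1]],
])

```text
time_s: 5.22
tool_pos: [0.5951, -0.0862, 0.1992]
tool_rot: [-179.9, 0.1, -2.6]
force: [0.5, 0.3, -1.9]
grip_width: 0.0169
grasp_force: 25.0
```

```bash
python3 -c "
from h import *
go(.5958,-.0887,.076,-2.8)
print(get_obs()['grip_width'])"
```

```text
at [ 0.5951 -0.0862  0.1992] [-1.7995e+02  6.0000e-02 -2.6300e+00] row [0.0033 0.0087 0.4107] [-0.0003  0.0003  0.0009] rows>= 3.0
0.016931003767102843
```

servo_tool([
  [[0.003, 0.009, 0.1, 0, 0, 0, 0.1], [0.003, 0.009, 0.25, 0, 0, 0, 0.1], [0.003, 0.009, 0.35, 0, 0, 0, 0.1], [0.003, 0.009, 0.38, 0, 0, 0, 0.1], [0.003, 0.009, 0.4, 0, 0, 0, 0.1], [0.003, 0.009, 0.413, 0, 0, 0, 0.1], [0.003, 0.009, 0.413, 0, 0, 0, 0.1], [0.003, 0.009, 0.413, 0, 0, 0, 0.1], [0.003, 0.009, 0.413, 0, 0, 0, 0.4], [0.003, 0.009, 0.413, 0, 0, 0, 0.4], [0.003, 0.009, 0.413, 0, 0, 0, 0.4], [0.003, 0.009, 0.413, 0, 0, 0, 0.4]],
])

```text
time_s: 6.22
tool_pos: [0.597, -0.0912, 0.0767]
tool_rot: [180.0, -0.1, -2.8]
force: [0.8, 0.3, 0.2]
grip_width: 0.0322
grasp_force: 0.0
```

servo_tool([
  [[0, 0, -0.1, 0, 0, 0, 0.4], [0, 0, -0.4, 0, 0, 0, 0.4], [0, 0, -0.4, 0, 0, 0, 0.5], [0, 0, -0.4, 0, 0, 0, 0.6], [-0.4, -0.9, -0.4, 0, 0, 0, 0.6], [-0.4, -0.9, -0.4, 0, 0, 0, 0.6], [-0.4, -0.9, -0.4, 0, 0, 0, 0.6], [-0.4, -0.9, -0.4, 0, 0, 0, 0.6], [-0.4, -0.9, -0.4, 0, 0, 0, 0.6], [-0.4, -0.9, -0.4, 0, 0, 0, 0.6], [-0.4, -0.9, -0.4, 0, 0, 0, 0.6], [-0.4, -0.9, -0.4, 0, 0, 0, 0.6]],
])

```text
time_s: 7.22
tool_pos: [0.4857, 0.194, 0.1968]
tool_rot: [-179.8, -0.0, -2.1]
force: [-1.0, 0.8, -0.4]
grip_width: 0.0523
grasp_force: 0.0
```

```bash
python3 -c "
from h import *
brass()
go(.402,.309,.10,-2.8)"
```

```text
top [([0.601, -0.09, 0.101], 30)]
side [([0.595, -0.086, 0.096], 54), ([0.467, 0.382, 0.057], 58), ([0.402, 0.309, 0.057], 54)]
at [0.4888 0.1872 0.1964] [-1.7999e+02 -7.0000e-02 -2.4500e+00] row [-0.3067 -0.3933  0.3209] [-0.     -0.0004  0.0019] rows>= 4.3
```

servo_tool([
  [[-0.307, -0.393, 0.32, 0, 0, 0.002, 0.6], [-0.307, -0.393, 0.32, 0, 0, 0.002, 0.6], [-0.307, -0.393, 0.32, 0, 0, 0.002, 0.6], [-0.307, -0.393, 0.32, 0, 0, 0.002, 0.6], [-0.307, -0.393, 0.32, 0, 0, 0.002, 0.6], [-0.307, -0.393, 0.32, 0, 0, 0.002, 0.6], [-0.307, -0.393, 0.32, 0, 0, 0.002, 0.6], [-0.307, -0.393, 0.32, 0, 0, 0.002, 0.6]],
])

```text
time_s: 7.98
tool_pos: [0.4059, 0.3049, 0.1005]
tool_rot: [180.0, -0.1, -3.4]
force: [1.6, 0.1, -0.4]
grip_width: 0.052
grasp_force: 0.0
```

```bash
python3 -c "
from h import *
brass()
go(.402,.3085,.030,-2.8)"
```

```text
top [([0.601, -0.09, 0.101], 29), ([0.47, 0.38, 0.058], 24)]
side [([0.594, -0.086, 0.095], 56), ([0.467, 0.382, 0.056], 64), ([0.4, 0.31, 0.057], 61)]
at [0.4058 0.3051 0.1007] [-1.7999e+02 -1.1000e-01 -3.3800e+00] row [-0.0137 -0.0104  0.2356] [-0.     -0.0006 -0.0032] rows>= 1.7
```

servo_tool([
  [[-0.014, -0.01, 0.06, 0, 0, -0.003, 0.6], [-0.014, -0.01, 0.12, 0, 0, -0.003, 0.6], [-0.014, -0.01, 0.235, 0, 0, -0.003, 0.6], [-0.014, -0.01, 0.235, 0, 0, -0.003, 0.6], [-0.014, -0.01, 0.235, 0, 0, -0.003, 0.6], [-0.014, -0.01, 0.235, 0, 0, -0.003, 0.1], [-0.014, -0.01, 0.235, 0, 0, -0.003, 0.1], [-0.014, -0.01, 0.235, 0, 0, -0.003, 0.1], [-0.014, -0.01, 0.235, 0, 0, -0.003, 0.1], [-0.014, -0.01, 0.235, 0, 0, -0.003, 0.1], [-0.014, -0.01, 0.235, 0, 0, -0.003, 0.1], [-0.014, -0.01, 0.235, 0, 0, -0.003, 0.1]],
])

```text
time_s: 9.08
tool_pos: [0.3996, 0.3097, 0.0296]
tool_rot: [180.0, -0.0, -2.6]
force: [0.1, -1.0, 3.1]
grip_width: 0.0174
grasp_force: 25.0
```

```bash
python3 -c "
from h import *
go(.548,-.0413,.22,-2.8)"
```

```text
at [0.3996 0.3097 0.0296] [ 1.7997e+02 -3.0000e-02 -2.6100e+00] row [ 0.5477  1.1467 -0.6336] [ 0.0002 -0.0001  0.0011] rows>= 10.2
```

servo_tool([
  [[0, 0, -0.2, 0, 0, 0, 0.1], [0, 0, -0.6, 0, 0, 0, 0.1], [0, 0, -0.63, 0, 0, 0, 0.1], [0, 0, -0.63, 0, 0, 0, 0.1], [0, 0, -0.63, 0, 0, 0, 0.1], [0.4, 0.7, -0.63, 0, 0, 0, 0.1], [0.4, 0.7, -0.63, 0, 0, 0, 0.1], [0.4, 0.7, -0.63, 0, 0, 0, 0.1], [0.4, 0.7, -0.63, 0, 0, 0, 0.1], [0.4, 0.7, -0.63, 0, 0, 0, 0.1], [0.4, 0.7, -0.63, 0, 0, 0, 0.1], [0.4, 0.7, -0.63, 0, 0, 0, 0.1]],
])

```text
time_s: 10.08
tool_pos: [0.5124, 0.0854, 0.2174]
tool_rot: [179.8, -0.0, -3.3]
force: [0.1, -0.3, -1.3]
grip_width: 0.0175
grasp_force: 25.0
```

servo_tool([
  [[0.15, 0.447, 0, 0, 0, 0, 0.1], [0.15, 0.447, 0, 0, 0, 0, 0.1], [0.15, 0.447, 0, 0, 0, 0, 0.1], [0.15, 0.447, 0, 0, 0, 0, 0.1], [0.15, 0.447, 0, 0, 0, 0, 0.1], [0.15, 0.447, 0, 0, 0, 0, 0.1], [0.15, 0.447, 0, 0, 0, 0, 0.1], [0.15, 0.447, 0, 0, 0, 0, 0.1]],
])

```text
time_s: 10.75
tool_pos: [0.5483, -0.0391, 0.2183]
tool_rot: [-180.0, 0.0, -2.4]
force: [-0.2, 0.1, -2.7]
grip_width: 0.0167
grasp_force: 25.0
```

```bash
python3 -c "
from h import *
go(.548,-.0413,.076,-2.8);print(get_obs()['grip_width'])"
```

```text
at [ 0.5483 -0.0391  0.2183] [-1.7997e+02  2.0000e-02 -2.4300e+00] row [-0.0006  0.0076  0.4742] [-0.0002  0.0001  0.0021] rows>= 3.4
0.01670795729586087
```

servo_tool([
  [[0, 0.008, 0.13, 0, 0, 0.002, 0.1], [0, 0.008, 0.26, 0, 0, 0.002, 0.1], [0, 0.008, 0.38, 0, 0, 0.002, 0.1], [0, 0.008, 0.43, 0, 0, 0.002, 0.1], [0, 0.008, 0.46, 0, 0, 0.002, 0.1], [0, 0.008, 0.476, 0, 0, 0.002, 0.1], [0, 0.008, 0.476, 0, 0, 0.002, 0.1], [0, 0.008, 0.476, 0, 0, 0.002, 0.1], [0, 0.008, 0.476, 0, 0, 0.002, 0.4], [0, 0.008, 0.476, 0, 0, 0.002, 0.4], [0, 0.008, 0.476, 0, 0, 0.002, 0.4], [0, 0.008, 0.476, 0, 0, 0.002, 0.4]],
])

```text
time_s: 11.75
tool_pos: [0.5491, -0.0438, 0.0763]
tool_rot: [180.0, -0.1, -3.0]
force: [0.4, 0.4, -0.4]
grip_width: 0.0325
grasp_force: 0.0
```

servo_tool([
  [[0, 0, -0.1, 0, 0, 0, 0.4], [0, 0, -0.4, 0, 0, 0, 0.4], [0, 0, -0.45, 0, 0, 0, 0.5], [0, 0, -0.45, 0, 0, 0, 0.6], [-0.3, -1, -0.45, 0, 0, 0, 0.6], [-0.3, -1, -0.45, 0, 0, 0, 0.6], [-0.3, -1, -0.45, 0, 0, 0, 0.6], [-0.3, -1, -0.45, 0, 0, 0, 0.6], [-0.3, -1, -0.45, 0, 0, 0, 0.6], [-0.3, -1, -0.45, 0, 0, 0, 0.6], [-0.3, -1, -0.45, 0, 0, 0, 0.6], [-0.3, -1, -0.45, 0, 0, 0, 0.6]],
])

```text
time_s: 12.75
tool_pos: [0.4716, 0.2665, 0.2114]
tool_rot: [-179.8, -0.0, -2.6]
force: [0.2, -0.2, 0.1]
grip_width: 0.0523
grasp_force: 0.0
```

```bash
python3 -c "
from h import *
brass()
go(.4675,.3815,.10,-2.8)"
```

```text
top [([0.6, -0.09, 0.103], 30), ([0.555, -0.043, 0.101], 27)]
side [([0.595, -0.086, 0.096], 55), ([0.549, -0.039, 0.093], 69), ([0.466, 0.382, 0.057], 64)]
at [0.4716 0.2663 0.2113] [-1.7984e+02 -1.0000e-02 -2.4400e+00] row [-0.0301 -0.3819  0.372 ] [-0.0009 -0.0001  0.002 ] rows>= 3.8
```

servo_tool([
  [[-0.03, -0.382, 0.372, 0, 0, 0.002, 0.6], [-0.03, -0.382, 0.372, 0, 0, 0.002, 0.6], [-0.03, -0.382, 0.372, 0, 0, 0.002, 0.6], [-0.03, -0.382, 0.372, 0, 0, 0.002, 0.6], [-0.03, -0.382, 0.372, 0, 0, 0.002, 0.6], [-0.03, -0.382, 0.372, 0, 0, 0.002, 0.6], [-0.03, -0.382, 0.372, 0, 0, 0.002, 0.6], [-0.03, -0.382, 0.372, 0, 0, 0.002, 0.6]],
])

```text
time_s: 13.52
tool_pos: [0.4729, 0.374, 0.1003]
tool_rot: [180.0, -0.1, -3.5]
force: [-1.1, -0.3, 0.9]
grip_width: 0.0521
grasp_force: 0.0
```

```bash
python3 -c "
from h import *
brass()
go(.4675,.3815,.030,-2.8)"
```

```text
top [([0.601, -0.09, 0.103], 30), ([0.555, -0.043, 0.102], 27)]
side [([0.595, -0.086, 0.095], 58), ([0.549, -0.039, 0.094], 71), ([0.466, 0.382, 0.057], 62)]
at [0.4728 0.3743 0.1004] [-1.7998e+02 -1.6000e-01 -3.4700e+00] row [-0.0197 -0.023   0.2348] [-0.0001 -0.0009 -0.0037] rows>= 1.7
```

servo_tool([
  [[-0.019, -0.023, 0.06, 0, 0, -0.003, 0.6], [-0.019, -0.023, 0.12, 0, 0, -0.003, 0.6], [-0.019, -0.023, 0.235, 0, 0, -0.003, 0.6], [-0.019, -0.023, 0.235, 0, 0, -0.003, 0.6], [-0.019, -0.023, 0.235, 0, 0, -0.003, 0.6], [-0.019, -0.023, 0.235, 0, 0, -0.003, 0.1], [-0.019, -0.023, 0.235, 0, 0, -0.003, 0.1], [-0.019, -0.023, 0.235, 0, 0, -0.003, 0.1], [-0.019, -0.023, 0.235, 0, 0, -0.003, 0.1], [-0.019, -0.023, 0.235, 0, 0, -0.003, 0.1], [-0.019, -0.023, 0.235, 0, 0, -0.003, 0.1], [-0.019, -0.023, 0.235, 0, 0, -0.003, 0.1]],
])

```text
time_s: 14.62
tool_pos: [0.466, 0.3824, 0.0287]
tool_rot: [180.0, -0.0, -2.8]
force: [-0.6, -0.6, 2.8]
grip_width: 0.0174
grasp_force: 25.0
```

```bash
python3 -c "
from h import *
go(.6005,.0025,.23,-2.8)"
```

```text
at [0.466  0.3824 0.0287] [ 1.7997e+02 -2.0000e-02 -2.7900e+00] row [ 0.5099  1.2433 -0.6699] [ 0.0002 -0.0001  0.    ] rows>= 10.8
```

servo_tool([
  [[0, 0, -0.2, 0, 0, 0, 0.1], [0, 0, -0.6, 0, 0, 0, 0.1], [0, 0, -0.67, 0, 0, 0, 0.1], [0, 0, -0.67, 0, 0, 0, 0.1], [0, 0, -0.67, 0, 0, 0, 0.1], [0.25, 0.8, -0.67, 0, 0, 0, 0.1], [0.25, 0.8, -0.67, 0, 0, 0, 0.1], [0.25, 0.8, -0.67, 0, 0, 0, 0.1], [0.25, 0.8, -0.67, 0, 0, 0, 0.1], [0.25, 0.8, -0.67, 0, 0, 0, 0.1], [0.25, 0.8, -0.67, 0, 0, 0, 0.1], [0.25, 0.8, -0.67, 0, 0, 0, 0.1]],
])

```text
time_s: 15.62
tool_pos: [0.5316, 0.1277, 0.2285]
tool_rot: [179.6, -0.0, -3.6]
force: [0.4, -2.0, -1.8]
grip_width: 0.0173
grasp_force: 25.0
```

servo_tool([
  [[0.26, 0.443, 0, 0, 0, 0, 0.1], [0.26, 0.443, 0, 0, 0, 0, 0.1], [0.26, 0.443, 0, 0, 0, 0, 0.1], [0.26, 0.443, 0, 0, 0, 0, 0.1], [0.26, 0.443, 0, 0, 0, 0, 0.1], [0.26, 0.443, 0, 0, 0, 0, 0.1], [0.26, 0.443, 0, 0, 0, 0, 0.1], [0.26, 0.443, 0, 0, 0, 0, 0.1]],
])

```text
time_s: 16.28
tool_pos: [0.5999, 0.005, 0.2293]
tool_rot: [-180.0, 0.0, -2.6]
force: [0.2, -0.1, -1.7]
grip_width: 0.0174
grasp_force: 25.0
```

```bash
python3 -c "
from h import *
go(.6005,.0025,.0755,-2.8);print(get_obs()['grip_width'])"
```

```text
at [0.5999 0.005  0.2293] [-1.7996e+02  3.0000e-02 -2.6200e+00] row [0.0026 0.0088 0.5127] [-0.0002  0.0002  0.001 ] rows>= 3.7
0.017374144341301228
```

servo_tool([
  [[0.003, 0.009, 0.13, 0, 0, 0.001, 0.1], [0.003, 0.009, 0.26, 0, 0, 0.001, 0.1], [0.003, 0.009, 0.39, 0, 0, 0.001, 0.1], [0.003, 0.009, 0.46, 0, 0, 0.001, 0.1], [0.003, 0.009, 0.49, 0, 0, 0.001, 0.1], [0.003, 0.009, 0.515, 0, 0, 0.001, 0.1], [0.003, 0.009, 0.515, 0, 0, 0.001, 0.1], [0.003, 0.009, 0.515, 0, 0, 0.001, 0.1], [0.003, 0.009, 0.515, 0, 0, 0.001, 0.4], [0.003, 0.009, 0.515, 0, 0, 0.001, 0.4], [0.003, 0.009, 0.515, 0, 0, 0.001, 0.4], [0.003, 0.009, 0.515, 0, 0, 0.001, 0.4]],
])

```text
time_s: 17.28
tool_pos: [0.6021, -0.0, 0.076]
tool_rot: [180.0, -0.1, -3.0]
force: [-0.3, -1.0, -0.2]
grip_width: 0.0327
grasp_force: 0.0
```

servo_tool([
  [[0, 0, -0.1, 0, 0, 0, 0.4], [0, 0, -0.4, 0, 0, 0, 0.4], [0, 0, -0.55, 0, 0, 0, 0.5], [0, 0, -0.55, 0, 0, 0, 0.6], [-0.6, -0.5, -0.55, 0, 0, 0, 0.6], [-0.6, -0.5, -0.55, 0, 0, 0, 0.6], [-0.6, -0.5, -0.55, 0, 0, 0, 0.6], [-0.6, -0.5, -0.55, 0, 0, 0, 0.6], [-0.6, -0.5, -0.55, 0, 0, 0, 0.6], [-0.6, -0.5, -0.55, 0, 0, 0, 0.6], [-0.6, -0.5, -0.55, 0, 0, 0, 0.6], [-0.6, -0.5, -0.55, 0, 0, 0, 0.6]],
])

```text
time_s: 18.28
tool_pos: [0.4288, 0.1603, 0.2408]
tool_rot: [179.9, -0.2, -2.8]
force: [1.3, 0.2, 0.2]
grip_width: 0.0518
grasp_force: 0.0
```

```bash
python3 -c "
from h import *
brass()
a=[]
for n in('top','side'):
    f,W=cam(n); a.append(cv2.resize(f[130:280,200:420] if n=='top' else f[150:270,190:410],(700,None) if 0 else None,fx=2.2,fy=2.2,interpolation=cv2.INTER_CUBIC))
save('after_valves',np.vstack(a))
go(.531,.0776,.20,-2.8)"
```

```text
top [([0.605, 0.002, 0.102], 28), ([0.601, -0.09, 0.102], 29), ([0.555, -0.043, 0.101], 28)]
side [([0.604, 0.003, 0.102], 22), ([0.55, -0.04, 0.095], 59), ([0.597, 0.005, 0.079], 8)]
at [0.4301 0.158  0.2399] [-1.7998e+02  1.0000e-02 -3.0900e+00] row [0.3503 0.2496 0.1328] [-0.0001  0.     -0.0016] rows>= 3.2
```

View pics/after_valves.png

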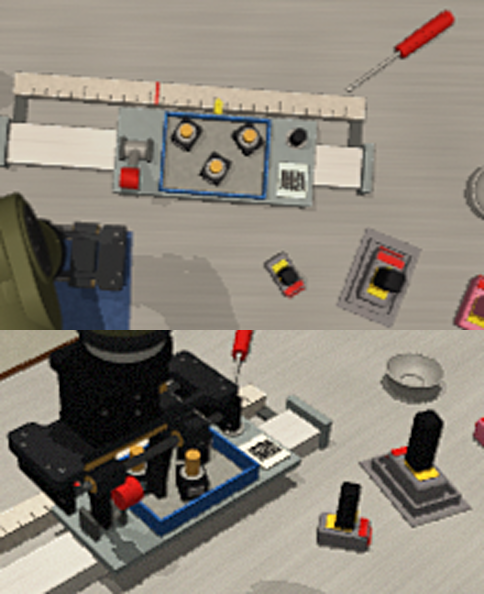

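All three valves stand upright in the tray: the stems at about (186,131), (248,135) and (216,167) in the upper crop. The carriage has not moved. Next is the lever.

servo_tool([
  [[0.351, 0.25, 0.13, 0, 0, -0.001, 0.7], [0.351, 0.25, 0.13, 0, 0, -0.001, 0.7], [0.351, 0.25, 0.13, 0, 0, -0.001, 0.7], [0.351, 0.25, 0.13, 0, 0, -0.001, 0.7], [0.351, 0.25, 0.13, 0, 0, -0.001, 0.7], [0.351, 0.25, 0.13, 0, 0, -0.001, 0.7], [0.351, 0.25, 0.13, 0, 0, -0.001, 0.7], [0.351, 0.25, 0.13, 0, 0, -0.001, 0.7]],
])

```text
time_s: 19.15
tool_pos: [0.5301, 0.0801, 0.2015]
tool_rot: [-180.0, -0.0, -2.7]
force: [-0.5, -0.3, -0.5]
grip_width: 0.061
grasp_force: 0.0
```

```bash
python3 -c "
from h import *
go(.531,.0776,.113,-2.8)"
```

```text
at [0.5301 0.0801 0.2015] [-1.80e+02 -3.00e-02 -2.68e+00] row [0.0033 0.0081 0.2949] [-0.     -0.0002  0.0007] rows>= 2.1
```

servo_tool([
  [[0.003, 0.008, 0.12, 0, 0, 0, 0.7], [0.003, 0.008, 0.22, 0, 0, 0, 0.7], [0.003, 0.008, 0.295, 0, 0, 0, 0.7], [0.003, 0.008, 0.295, 0, 0, 0, 0.7], [0.003, 0.008, 0.295, 0, 0, 0, 0.7], [0.003, 0.008, 0.295, 0, 0, 0, 0.1], [0.003, 0.008, 0.295, 0, 0, 0, 0.1], [0.003, 0.008, 0.295, 0, 0, 0, 0.1], [0.003, 0.008, 0.295, 0, 0, 0, 0.1], [0.003, 0.008, 0.295, 0, 0, 0, 0.1], [0.003, 0.008, 0.295, 0, 0, 0, 0.1], [0.003, 0.008, 0.295, 0, 0, 0, 0.1]],
], grip_force=45)

```text
time_s: 20.15
tool_pos: [0.5316, 0.0775, 0.1128]
tool_rot: [-179.9, -0.0, -2.8]
force: [-0.1, 3.4, 1.0]
grip_width: 0.0257
grasp_force: 45.0
```

Gripped at 26 mm. Swing over.

servo_tool([
  [[0.025, 0, -0.015, 0, 0, 0, 0.1], [0.05, 0, -0.027, 0, 0, 0, 0.1], [0.077, 0, -0.037, 0, 0, 0, 0.1], [0.104, 0, -0.044, 0, 0, 0, 0.1], [0.16, 0, -0.049, 0, 0, 0, 0.1], [0.216, 0, -0.044, 0, 0, 0, 0.1], [0.243, 0, -0.037, 0, 0, 0, 0.1], [0.27, 0, -0.027, 0, 0, 0, 0.1], [0.296, 0, -0.014, 0, 0, 0, 0.1], [0.32, 0, 0, 0, 0, 0, 0.1], [0.325, 0, 0.003, 0, 0, 0, 0.1], [0.325, 0, 0.003, 0, 0, 0, 0.1]],
])

```text
time_s: 21.15
tool_pos: [0.6286, 0.0723, 0.1117]
tool_rot: [-180.0, 0.1, -2.8]
force: [-1.9, 2.1, 3.6]
grip_width: 0.0252
grasp_force: 45.0
```

servo_tool([
  [[0, 0, 0, 0, 0, 0, 0.1], [0, 0, 0, 0, 0, 0, 0.1], [0, 0, 0, 0, 0, 0, 0.1]],
])

```text
time_s: 21.4
tool_pos: [0.6286, 0.0723, 0.1118]
tool_rot: [-180.0, 0.0, -2.8]
force: [-1.6, 2.6, 4.4]
grip_width: 0.0252
grasp_force: 45.0
```

```bash
cat >> h.py <<'E'
def knob():
    for n in("top","side"):
        f,W=cam(n);H,S,V=masks(f);z=W[...,2];x=W[...,0];y=W[...,1]
        m=(x>.45)&(x<.7)&(y<.3)&(y>-.14)&((H<6)|(H>174))&(S>140)&(V>70)&(z>.1)&(z<.17)
        print(n,"knob",np.nanmedian(W[m],0).round(3) if m.sum() else None,int(m.sum()))
E
python3 -c "
from h import *
knob();go(.6269,.0729,.113,-2.8)"
```

```text
top knob None 0
side knob [0.61  0.076 0.144] 111
at [0.6286 0.0723 0.1118] [-179.96   -0.     -2.76] row [-0.0057 -0.0017 -0.0039] [-0.0002 -0.      0.0002] rows>= 0.1
```

servo_tool([
  [[0, -0.01, 0, 0, 0, 0, 0.1], [0, -0.03, 0, 0, 0, 0, 0.1], [0, -0.06, 0, 0, 0, 0, 0.1], [0, -0.09, 0, 0, 0, 0, 0.1], [0, -0.12, 0, 0, 0, 0, 0.1], [0, -0.15, 0, 0, 0, 0, 0.1], [0, -0.18, 0, 0, 0, 0, 0.1], [0, -0.21, 0, 0, 0, 0, 0.1], [0, -0.23, 0, 0, 0, 0, 0.1], [0, -0.245, 0, 0, 0, 0, 0.1], [0, -0.255, 0, 0, 0, 0, 0.1], [0, -0.265, 0, 0, 0, 0, 0.1]],
])

```text
time_s: 22.5
tool_pos: [0.6326, 0.1485, 0.1116]
tool_rot: [179.8, 0.0, -2.9]
force: [-3.4, -3.6, 6.5]
grip_width: 0.0258
grasp_force: 45.0
```

servo_tool([
  [[0, 0, 0, 0, 0, 0, 0.1], [0, 0, 0, 0, 0, 0, 0.1], [0, 0, 0, 0, 0, 0, 0.1]],
])

```text
time_s: 22.75
tool_pos: [0.6326, 0.1496, 0.1116]
tool_rot: [179.9, 0.0, -2.8]
force: [-2.2, -0.7, 5.7]
grip_width: 0.0257
grasp_force: 45.0
```

```bash
cat >> h.py <<'E'
X=np.array([.9988,-.0488]);Y=np.array([.0488,.9988])
def ptr():
    a=[]
    for n in("top","side"):
        f,W=cam(n);H,S,V=masks(f);z=W[...,2];x=W[...,0];y=W[...,1]
        r=(x>.63)&(x<.70)&(y<.15)&(y>-.14)
        p=r&(H>22)&(H<36)&(S>110)&(V>110)&(z>.03)&(z<.045); m=r&((H<6)|(H>174))&(S>130)&(V>80)&(z>.02)&(z<.04)
        P,M=[W[k][:,:2]@Y if k.sum() else np.array([np.nan]) for k in(p,m)]
        print(n,"ptr rail y",np.median(P).round(4),np.ptp(P).round(4),p.sum(),"mark",np.median(M).round(4),np.ptp(M).round(4),m.sum(),"diff",(np.median(M)-np.median(P)).round(4))
        a.append(cv2.resize(f[120:270,190:420],None,fx=2.5,fy=2.5,interpolation=cv2.INTER_CUBIC))
    return np.vstack(a)
E
python3 -c "
from h import *
save('ptr1',ptr());print(get_obs()['tool_pos'],get_obs()['force'])"
```

```text
top ptr rail y 0.0629 0.0078 17 mark 0.0807 0.0025 11 diff 0.0178
side ptr rail y nan nan 0 mark 0.0808 0.0073 8 diff nan
[0.6326516  0.14957602 0.11168583] [-2.79817629 -0.94535524  5.22463054]
```

View pics/ptr1.png

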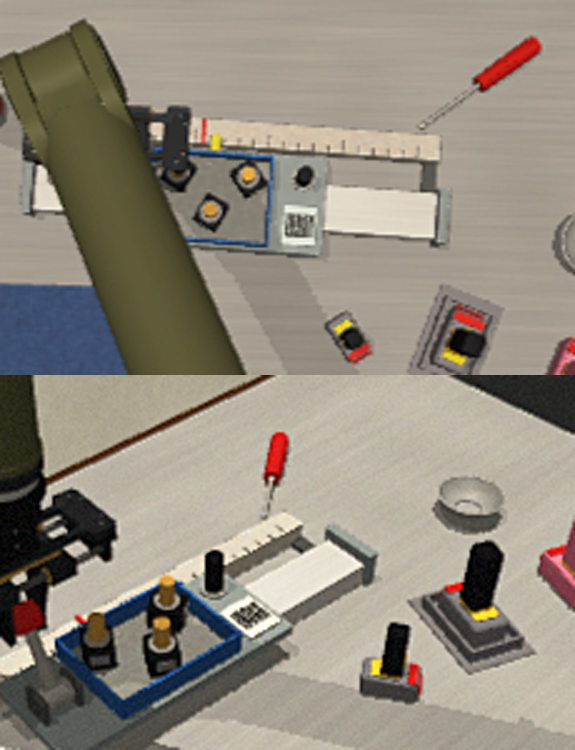

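The pointer at (216,143) sits just right of the mark at (204,131). About 17.5 mm remains.

servo_tool([
  [[0, -0.015, 0, 0, 0, 0, 0.1], [0, -0.03, 0, 0, 0, 0, 0.1], [0, -0.045, 0, 0, 0, 0, 0.1], [0, -0.055, 0, 0, 0, 0, 0.1], [0, -0.059, 0, 0, 0, 0, 0.1], [0, -0.059, 0, 0, 0, 0, 0.1], [0, -0.059, 0, 0, 0, 0, 0.1], [0, -0.059, 0, 0, 0, 0, 0.1]],
])

```text
time_s: 23.52
tool_pos: [0.6336, 0.1672, 0.1116]
tool_rot: [179.9, 0.0, -2.8]
force: [-3.8, -1.4, 5.3]
grip_width: 0.0257
grasp_force: 45.0
```

```bash
python3 -c "
from h import *
ptr();print(get_obs()['tool_pos'],get_obs()['force'])
d=np.load('top0.npz');f,W=d['f'],d['W'];H,S,V=masks(f);z=W[...,2];x=W[...,0];y=W[...,1];r=(x>.63)&(x<.70)&(y<.15)&(y>-.14)
for lo in(.0,.03,.036): p=r&(H>22)&(H<36)&(S>110)&(V>110)&(z>lo);print('t0 ptr',np.median(W[p][:,:2]@Y),p.sum())
d=np.load('side0.npz');f,W=d['f'],d['W'];H,S,V=masks(f);r=(W[...,0]>.63)&(W[...,0]<.7)&(abs(W[...,1]+.045)<.02)&(W[...,2]>.03);p=r&(H>18)&(H<38)&(S>80);print(p.sum(),np.median(W[p][:,:2]@Y))"
```

```text
top ptr rail y 0.08 0.0102 21 mark 0.0816 0.0008 5 diff 0.0015
side ptr rail y nan nan 0 mark 0.081 0.0047 4 diff nan
[0.63357375 0.16720218 0.11161361] [-2.62124415 -2.00081352  6.00655188]
t0 ptr -0.013755502838704883 24
t0 ptr -0.014345594379711392 19
t0 ptr -0.014345594379711392 15
0 nan
  return _methods._mean(a, axis=axis, dtype=dtype,
  ret = ret.dtype.type(ret / rcount)
```

servo_tool([
  [[0, -0.003, 0, 0, 0, 0, 0.1], [-0.025, -0.003, -0.015, 0, 0, 0, 0.1], [-0.05, -0.003, -0.028, 0, 0, 0, 0.1], [-0.077, -0.003, -0.038, 0, 0, 0, 0.1], [-0.104, -0.003, -0.045, 0, 0, 0, 0.1], [-0.16, -0.003, -0.05, 0, 0, 0, 0.1], [-0.216, -0.003, -0.045, 0, 0, 0, 0.1], [-0.243, -0.003, -0.038, 0, 0, 0, 0.1], [-0.27, -0.003, -0.028, 0, 0, 0, 0.1], [-0.296, -0.003, -0.014, 0, 0, 0, 0.1], [-0.32, -0.003, 0, 0, 0, 0, 0.1], [-0.335, -0.003, 0.009, 0, 0, 0, 0.1]],
])

```text
time_s: 24.62
tool_pos: [0.5487, 0.1726, 0.118]
tool_rot: [-179.8, -2.0, -3.0]
force: [23.4, -5.8, 27.3]
grip_width: 0.0256
grasp_force: 45.0
```

servo_tool([
  [[-0.008, 0, 0.005, 0, 0, 0, 0.1], [-0.008, 0, 0.005, 0, 0, 0, 0.1], [-0.008, 0, 0.005, 0, 0, 0, 0.1]],
])

```text
time_s: 24.87
tool_pos: [0.5393, 0.1731, 0.1127]
tool_rot: [-179.9, -1.1, -2.9]
force: [10.2, -4.1, 13.0]
grip_width: 0.0257
grasp_force: 45.0
```

```bash
python3 -W ignore -c "
from h import *
ptr();knob();print(get_obs()['tool_pos'])"
```

```text
top ptr rail y 0.0811 0.0111 26 mark 0.0816 0.0016 6 diff 0.0005
side ptr rail y nan nan 0 mark nan nan 0 diff nan
top knob None 0
side knob [0.525 0.175 0.14 ] 107
[0.53934191 0.17311863 0.11275776]
```

servo_tool([
  [[-0.015, 0, 0.01, 0, 0, 0, 0.1], [-0.015, 0, 0.01, 0, 0, 0, 0.1], [-0.02, 0, 0.014, 0, 0, 0, 0.1], [-0.02, 0, 0.014, 0, 0, 0, 0.1], [-0.02, 0, 0.014, 0, 0, 0, 0.1]],
])

```text
time_s: 25.48
tool_pos: [0.5392, 0.1732, 0.1126]
tool_rot: [-179.9, -1.8, -3.0]
force: [16.0, -5.5, 24.0]
grip_width: 0.0256
grasp_force: 45.0
```

```bash
python3 -W ignore -c "
from h import *
knob();print(get_obs()['tool_pos'])"
```

```text
top knob None 0
side knob [0.524 0.175 0.14 ] 107
[0.53921419 0.17322279 0.11257209]
```

servo_tool([
  [[0.015, 0, -0.01, 0, 0, 0, 0.1], [0.02, 0, -0.014, 0, 0, 0, 0.1], [0.02, 0, -0.014, 0, 0, 0, 0.7], [0.02, 0, -0.014, 0, 0, 0, 0.7], [0.02, 0, -0.014, 0, 0, 0, 0.7], [0.02, 0, -0.014, 0, 0, 0, 0.7], [0.02, 0, -0.014, 0, 0, 0, 0.7], [0.02, 0, -0.25, 0, 0, 0, 0.7], [0.02, 0, -0.42, 0, 0, 0, 0.7], [0.02, 0, -0.42, 0, 0, 0, 0.7]],
])

```text
time_s: 26.42
tool_pos: [0.5297, 0.1748, 0.23]
tool_rot: [180.0, 0.1, -2.7]
force: [2.5, 0.3, 0.2]
grip_width: 0.0602
grasp_force: 0.0
```

servo_tool([
  [[-0.3, 0.4, 0, 0, 0, 0, 0.7], [-0.3, 0.85, 0, 0, 0, 0, 0.7], [-0.3, 0.85, 0, 0, 0, 0, 0.7], [-0.3, 0.85, 0, 0, 0, 0, 0.7], [-0.3, 0.85, 0, 0, 0, 0, 0.7], [-0.3, 0.85, 0, 0, 0, 0, 0.7], [-0.3, 0.85, 0, 0, 0, 0, 0.7], [-0.3, 0.85, 0, 0, 0, 0, 0.7]],
])

```text
time_s: 27.08
tool_pos: [0.426, -0.0813, 0.2285]
tool_rot: [179.9, 0.1, -3.3]
force: [0.1, 0.2, -0.2]
grip_width: 0.0607
grasp_force: 0.0
```

```bash
python3 -W ignore -c "
from h import *
save('locked',ptr());knob();brass();print(get_obs()['tool_pos'],get_obs()['tool_rot'])
f,W=cam('side');np.savez('s1',f=f,W=W);c=cv2.resize(f[150:270,310:450],None,fx=5,fy=5,interpolation=cv2.INTER_CUBIC);save('scan',c)"
```

```text
top ptr rail y 0.081 0.0113 24 mark 0.0817 0.0011 6 diff 0.0007
side ptr rail y nan nan 0 mark 0.0806 0.0025 3 diff nan
top knob [0.537 0.173 0.145] 76
side knob [0.53  0.179 0.141] 166
top [([0.61, 0.097, 0.103], 29), ([0.605, 0.005, 0.102], 27), ([0.559, 0.052, 0.101], 26)]
side [([0.601, 0.009, 0.099], 49), ([0.605, 0.101, 0.1], 52), ([0.559, 0.051, 0.101], 32), ([0.551, 0.058, 0.089], 24)]
[ 0.42876924 -0.07410233  0.22895618] [-1.79989821e+02  1.77172518e-02 -2.60355856e+00]
```

View pics/locked.png

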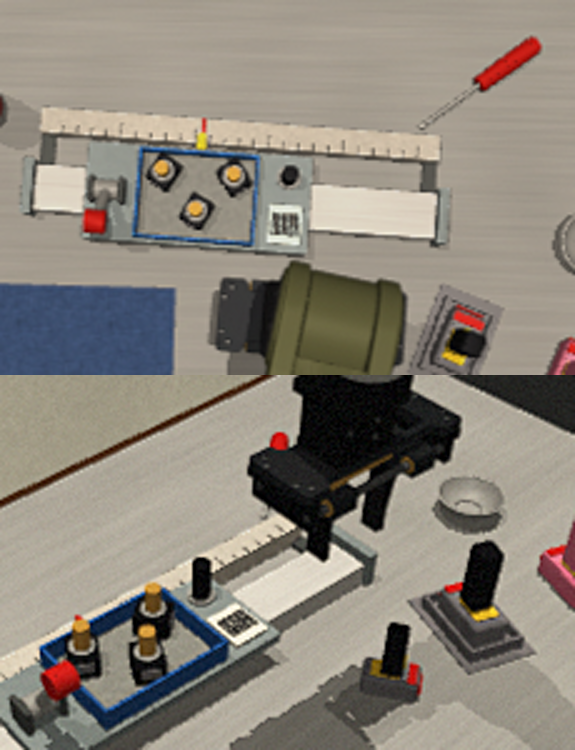

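View pics/scan.png

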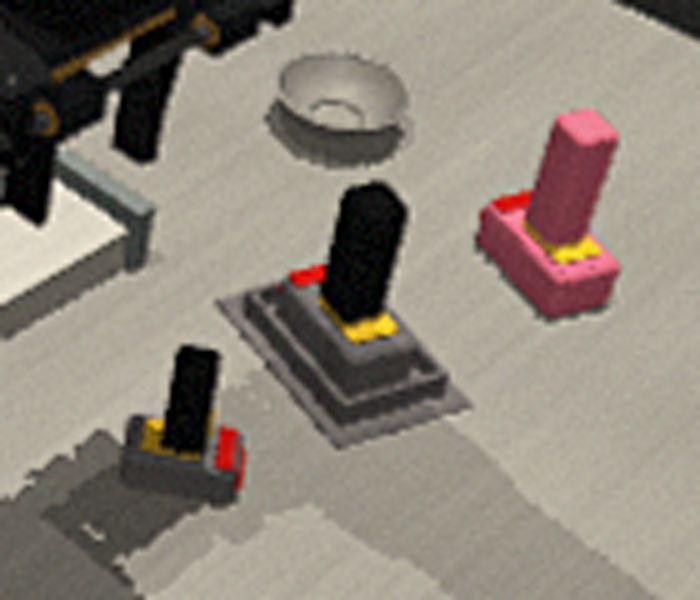

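The pointer at (201,142) lies on the mark at (204,125), and the knob at (94,221) is back on the robot side, so the clamp is locked. All three valves still stand. The grey scanner in the cradle has its red front facing away from the robot.

```bash
python3 -W ignore - <<'E'
from h import *
L=[]
for n,(f,W) in(("top",cam("top")),("side",cam("side")),):
    H,S,V=masks(f);x,y,z=W[...,0],W[...,1],W[...,2]
    r=(abs(x-.4)<.09)&(abs(y+.295)<.09)
    t=r&(z>.112)&(z<.125)&(V<70); q=W[t][:,:2]
    print(n,"handle top",t.sum(),q.mean(0),np.median(q,0),((q.max(0)+q.min(0))/2), cv2.minAreaRect((q*1000).astype(np.float32)), np.median(W[t][:,2]))
    c=r&(z>.012)&(z<.024); q=W[c][:,:2]; print("cradle",c.sum(),cv2.minAreaRect((q*1000).astype(np.float32)))
    h=r&(z>.034)&(z<.044); q=W[h][:,:2]; print("head",h.sum(),cv2.minAreaRect((q*1000).astype(np.float32)))
    R=r&((H<6)|(H>174))&(S>150)&(z>.034)&(z<.043); Yl=r&(H>18)&(H<34)&(S>130)&(z>.034)&(z<.043)
    print("red",W[R].mean(0),"yel",W[Yl].mean(0),R.sum(),Yl.sum())
    l=(x>.5)&(x<.58)&(y>-.1)&(y<-.03)&(z>.047)&(z<.056); 
    lab=l&(S<60)&(V>140); q=W[lab][:,:2]; print("label",lab.sum(),cv2.minAreaRect((q*1000).astype(np.float32)))
E
```

```text
top handle top 75 [ 0.39841541 -0.2954968 ] [ 0.39905655 -0.29607498] [ 0.39913056 -0.29494886] ((398.894287109375, -296.0635681152344), (25.40684700012207, 28.2340145111084), 73.09785461425781) 0.1172254344176431
cradle 152 ((398.7225036621094, -299.2811584472656), (70.6676254272461, 103.60698699951172), 69.26498413085938)
head 189 ((398.54547119140625, -295.9473571777344), (45.11628341674805, 77.74676513671875), 66.91663360595703)
red [ 0.42599433 -0.30920323  0.03833434] yel [ 0.38082337 -0.28810556  0.03893323] 42 44
label 151 ((545.7835693359375, -61.498695373535156), (59.89341354370117, 68.63904571533203), 84.55782318115234)
side handle top 69 [ 0.39505952 -0.29285671] [ 0.39481234 -0.29146477] [ 0.39582185 -0.29471428] ((396.4595031738281, -293.60406494140625), (28.251083374023438, 29.040021896362305), 57.36277770996094) 0.11568226598750353
cradle 233 ((395.67315673828125, -297.60101318359375), (74.45126342773438, 108.04218292236328), 69.25773620605469)
head 178 ((393.1080627441406, -295.18743896484375), (43.48854446411133, 76.52644348144531), 67.03052520751953)
red [ 0.42712778 -0.2995472   0.0381819 ] yel [ 0.38234603 -0.28792818  0.03855218] 20 58
label 116 ((547.4279174804688, -61.95599365234375), (46.476139068603516, 60.449623107910156), 87.80571746826172)
```

```bash
python3 -c "
from h import *
go(.397,-.295,.20,-23)"
```

```text
at [ 0.4287 -0.0747  0.229 ] [-1.80e+02  1.00e-02 -2.66e+00] row [-0.0713  0.7383  0.0968] [0.00e+00 1.00e-04 1.13e-01] rows>= 5.4
```

servo_tool([
  [[0, 0.2, 0, 0, 0, 0.04, 0.65], [-0.07, 0.738, 0.095, 0, 0, 0.113, 0.65], [-0.07, 0.738, 0.095, 0, 0, 0.113, 0.65], [-0.07, 0.738, 0.095, 0, 0, 0.113, 0.65], [-0.07, 0.738, 0.095, 0, 0, 0.113, 0.65], [-0.07, 0.738, 0.095, 0, 0, 0.113, 0.65], [-0.07, 0.738, 0.095, 0, 0, 0.113, 0.65], [-0.07, 0.738, 0.095, 0, 0, 0.113, 0.65], [-0.07, 0.738, 0.095, 0, 0, 0.113, 0.65], [-0.07, 0.738, 0.095, 0, 0, 0.113, 0.65], [-0.07, 0.738, 0.095, 0, 0, 0.113, 0.65]],
])

```text
time_s: 28.45
tool_pos: [0.3975, -0.2944, 0.201]
tool_rot: [180.0, -0.0, -23.0]
force: [-0.2, 0.7, 0.1]
grip_width: 0.0566
grasp_force: 0.0
```

```bash
python3 -c "
from h import *
go(.397,-.295,.072,-23)"
```

```text
at [ 0.3975 -0.2944  0.201 ] [ 1.7999e+02 -4.0000e-02 -2.2960e+01] row [-0.0012  0.0025  0.4302] [ 0.     -0.0002  0.0002] rows>= 3.1
```

servo_tool([
  [[-0.001, 0.002, 0.1, 0, 0, 0, 0.65], [-0.001, 0.002, 0.2, 0, 0, 0, 0.65], [-0.001, 0.002, 0.3, 0, 0, 0, 0.65], [-0.001, 0.002, 0.38, 0, 0, 0, 0.65], [-0.001, 0.002, 0.43, 0, 0, 0, 0.65], [-0.001, 0.002, 0.43, 0, 0, 0, 0.65], [-0.001, 0.002, 0.43, 0, 0, 0, 0.1], [-0.001, 0.002, 0.43, 0, 0, 0, 0.1], [-0.001, 0.002, 0.43, 0, 0, 0, 0.1], [-0.001, 0.002, 0.43, 0, 0, 0, 0.1], [-0.001, 0.002, 0.43, 0, 0, 0, 0.1], [-0.001, 0.002, 0.43, 0, 0, 0, 0.1]],
], grip_force=30)

```text
time_s: 29.45
tool_pos: [0.3966, -0.2967, 0.0725]
tool_rot: [180.0, -0.1, -23.1]
force: [-0.5, 0.3, 3.5]
grip_width: 0.0279
grasp_force: 29.9
```

servo_tool([
  [[0, 0, 0, 0, 0, 0, 0.1], [0, 0, 0, 0, 0, 0, 0.1], [0, 0, -0.1, 0, 0, 0, 0.1], [0, 0, -0.25, 0, 0, 0, 0.1], [0, 0, -0.35, 0, 0, 0, 0.1], [0, 0, -0.35, 0, 0, 0, 0.1], [0, 0, -0.35, 0, 0, 0, 0.1], [0, 0, -0.35, 0, 0, 0, 0.1]],
])

```text
time_s: 30.12
tool_pos: [0.3953, -0.2958, 0.1754]
tool_rot: [-180.0, 0.1, -23.1]
force: [-0.9, 0.6, -2.0]
grip_width: 0.0274
grasp_force: 29.9
```

```bash
python3 -W ignore -c "
from h import *
d=np.array([np.cos(np.radians(-23)),np.sin(np.radians(-23))])
t=np.array([.544,-.063])-.113*d;print(t)
go(*t,.178,-23)
f,W=cam('side');save('held',cv2.resize(f[100:260,280:460],None,fx=4,fy=3.7*1,interpolation=cv2.INTER_CUBIC))"
```

```text
[ 0.43998295 -0.01884738]
at [ 0.3953 -0.2958  0.1754] [-1.7998e+02  1.2000e-01 -2.3130e+01] row [-0.2255 -0.9074 -0.008 ] [-0.0001  0.0007 -0.0007] rows>= 6.7
```

View pics/held.png

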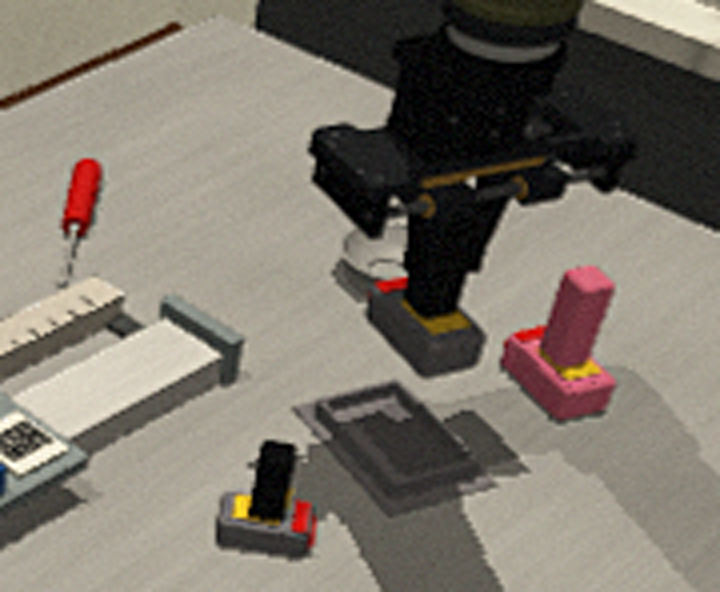

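The scanner hangs upright from the gripper (head at about (425,330)), red front away from the robot, and the cradle below is empty. Now to the label, staying above the small decoy on the way.

servo_tool([
  [[0, 0, -0.1, 0, 0, 0, 0.1], [-0.2255, -0.907, -0.1, 0, 0, 0, 0.1], [-0.2255, -0.907, -0.1, 0, 0, 0, 0.1], [-0.2255, -0.907, -0.1, 0, 0, 0, 0.1], [-0.2255, -0.907, -0.1, 0, 0, 0, 0.1], [-0.2255, -0.907, -0.1, 0, 0, 0, 0.1], [-0.2255, -0.907, -0.1, 0, 0, 0, 0.1], [-0.2255, -0.907, -0.1, 0, 0, 0, 0.1], [-0.2255, -0.907, -0.008, 0, 0, 0, 0.1], [-0.2255, -0.907, -0.008, 0, 0, 0, 0.1], [-0.2255, -0.907, -0.008, 0, 0, 0, 0.1], [-0.2255, -0.907, -0.008, 0, 0, 0, 0.1]],
])

```text
time_s: 31.17
tool_pos: [0.4402, -0.0202, 0.1784]
tool_rot: [180.0, 0.1, -23.2]
force: [0.2, 0.1, -1.7]
grip_width: 0.0279
grasp_force: 30.0
```

```bash
python3 -W ignore -c "
from h import *
go(.440,-.019,.178,-23)
a=[cv2.resize(f[c:c+150,u:u+210],None,fx=2.6,fy=2,interpolation=cv2.INTER_CUBIC) for f,c,u in((cam('top')[0],140,220),(cam('side')[0],150,190))]
save('aim',np.vstack(a))"
```

```text
at [ 0.4402 -0.0202  0.1784] [ 1.7998e+02  1.1000e-01 -2.3200e+01] row [-0.0023 -0.0035  0.0015] [ 0.0001  0.0006 -0.0011] rows>= 0.0
```

View pics/aim.png

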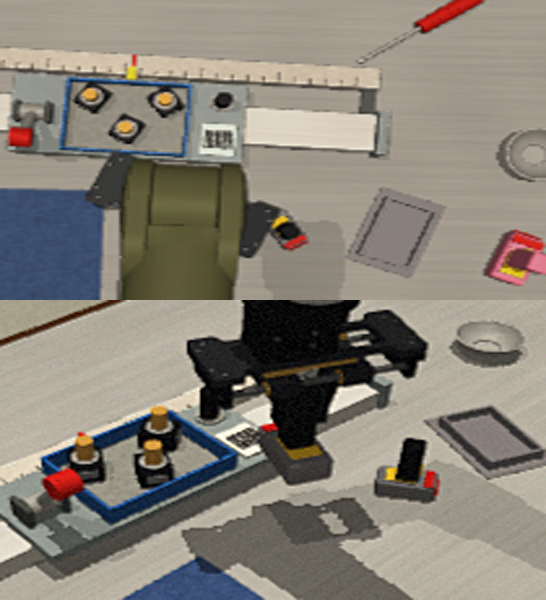

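The red front of the scanner points at the label (about (245,435) in the lower crop) from the robot side. Hold.

servo_tool([
  [[-0.002, -0.003, 0.001, 0, 0, 0, 0.1], [-0.002, -0.003, 0.001, 0, 0, 0, 0.1], [-0.002, -0.003, 0.001, 0, 0, 0, 0.1], [-0.002, -0.003, 0.001, 0, 0, 0, 0.1], [-0.002, -0.003, 0.001, 0, 0, 0, 0.1], [-0.002, -0.003, 0.001, 0, 0, 0, 0.1], [-0.002, -0.003, 0.001, 0, 0, 0, 0.1], [-0.002, -0.003, 0.001, 0, 0, 0, 0.1], [-0.002, -0.003, 0.001, 0, 0, 0, 0.1], [-0.002, -0.003, 0.001, 0, 0, 0, 0.1], [-0.002, -0.003, 0.001, 0, 0, 0, 0.1], [-0.002, -0.003, 0.001, 0, 0, 0, 0.1]],
])

```text
time_s: 32.27
tool_pos: [0.4406, -0.0184, 0.1787]
tool_rot: [180.0, 0.0, -23.1]
force: [-0.2, 0.5, -2.2]
grip_width: 0.0277
grasp_force: 30.0
```

servo_tool([
  [[0, 0, 0, 0, 0, 0, 0.1], [0, 0, 0, 0, 0, 0, 0.1], [0, 0, 0, 0, 0, 0, 0.1], [0, 0, 0, 0, 0, 0, 0.1], [0, 0, 0, 0, 0, 0, 0.1], [0, 0, 0, 0, 0, 0, 0.1], [0, 0, 0, 0, 0, 0, 0.1], [0, 0, 0, 0, 0, 0, 0.1], [0, 0, 0, 0, 0, 0, 0.1], [0, 0, 0, 0, 0, 0, 0.1], [0, 0, 0, 0, 0, 0, 0.1], [0, 0, 0, 0, 0, 0, 0.1]],
])

```text
time_s: 33.27
tool_pos: [0.4406, -0.0184, 0.1787]
tool_rot: [180.0, 0.0, -23.1]
force: [0.3, -0.1, -1.6]
grip_width: 0.0278
grasp_force: 30.0
```

```bash
python3 -W ignore -c "
from h import *
go(.3965,-.2967,.20,-23)"
```

```text
at [ 0.4406 -0.0184  0.1787] [180.     0.   -23.12] row [ 0.2291  0.911  -0.0709] [ 0.      0.     -0.0007] rows>= 6.8
```

servo_tool([
  [[0, 0, -0.08, 0, 0, 0, 0.1], [0.229, 0.911, -0.08, 0, 0, 0, 0.1], [0.229, 0.911, -0.08, 0, 0, 0, 0.1], [0.229, 0.911, -0.08, 0, 0, 0, 0.1], [0.229, 0.911, -0.08, 0, 0, 0, 0.1], [0.229, 0.911, -0.08, 0, 0, 0, 0.1], [0.229, 0.911, -0.08, 0, 0, 0, 0.1], [0.229, 0.911, -0.08, 0, 0, 0, 0.1], [0.229, 0.911, -0.08, 0, 0, 0, 0.1], [0.229, 0.911, -0.08, 0, 0, 0, 0.1], [0.229, 0.911, -0.08, 0, 0, 0, 0.1], [0.229, 0.911, -0.08, 0, 0, 0, 0.1]],
])

```text
time_s: 34.27
tool_pos: [0.397, -0.2953, 0.2027]
tool_rot: [-180.0, 0.0, -23.0]
force: [-0.1, -0.2, -1.6]
grip_width: 0.0279
grasp_force: 30.0
```

```bash
python3 -W ignore -c "
from h import *
go(.3965,-.2967,.0735,-22.5)"
```

```text
at [ 0.397  -0.2953  0.2027] [-1.7998e+02  1.0000e-02 -2.3000e+01] row [2.000e-04 5.200e-03 4.307e-01] [-0.0001  0.0001 -0.0028] rows>= 3.1
```

servo_tool([
  [[0, 0.005, 0.1, 0, 0, -0.002, 0.1], [0, 0.005, 0.2, 0, 0, -0.002, 0.1], [0, 0.005, 0.3, 0, 0, -0.002, 0.1], [0, 0.005, 0.36, 0, 0, -0.002, 0.1], [0, 0.005, 0.4, 0, 0, -0.002, 0.1], [0, 0.005, 0.42, 0, 0, -0.002, 0.1], [0, 0.005, 0.432, 0, 0, -0.002, 0.1], [0, 0.005, 0.432, 0, 0, -0.002, 0.1], [0, 0.005, 0.432, 0, 0, -0.002, 0.1]],
])

```text
time_s: 35.02
tool_pos: [0.3968, -0.2982, 0.0741]
tool_rot: [180.0, -0.1, -22.7]
force: [-0.5, 0.1, -1.4]
grip_width: 0.028
grasp_force: 30.0
```

servo_tool([
  [[0, 0, 0.003, 0, 0, 0, 0.1], [0, 0, 0.006, 0, 0, 0, 0.1], [0, 0, 0.006, 0, 0, 0, 0.1], [0, 0, 0.006, 0, 0, 0, 0.65], [0, 0, 0.006, 0, 0, 0, 0.65], [0, 0, 0.006, 0, 0, 0, 0.65], [0, 0, 0.006, 0, 0, 0, 0.65], [0, 0, 0.006, 0, 0, 0, 0.65], [0, 0, -0.15, 0, 0, 0, 0.65], [0, 0, -0.3, 0, 0, 0, 0.65], [0, 0, -0.45, 0, 0, 0, 0.65], [0, 0, -0.6, 0, 0, 0, 0.65]],
])

```text
time_s: 36.02
tool_pos: [0.3955, -0.2978, 0.2398]
tool_rot: [-180.0, 0.0, -22.8]
force: [0.4, -0.6, 0.4]
grip_width: 0.0566
grasp_force: 0.0
```

servo_tool([
  [[0, 0.5, 0, 0, 0, 0, 0.65], [0, 0.5, 0, 0, 0, 0, 0.65], [0, 0.5, 0, 0, 0, 0, 0.65], [0, 0.5, 0, 0, 0, 0, 0.65], [0, 0.5, 0, 0, 0, 0, 0.65], [0, 0.5, 0, 0, 0, 0, 0.65], [0, 0.5, 0, 0, 0, 0, 0.65], [0, 0.5, 0, 0, 0, 0, 0.65]],
])

```text
time_s: 36.68
tool_pos: [0.339, -0.4349, 0.238]
tool_rot: [-180.0, 0.0, -22.6]
force: [-0.1, -0.1, -0.1]
grip_width: 0.0567
grasp_force: 0.0
```

```bash
python3 -W ignore -c "
from h import *
brass();knob();ptr();print(get_obs()['tool_pos'])
a=[cv2.resize(f[c:c+150,u:u+250],None,fx=2.4,fy=2,interpolation=cv2.INTER_CUBIC) for f,c,u in((cam('top')[0],140,200),(cam('side')[0],150,190))]
save('end',np.vstack(a))"
```

```text
top [([0.61, 0.097, 0.102], 29), ([0.605, 0.005, 0.102], 26), ([0.559, 0.052, 0.101], 26)]
side [([0.604, 0.006, 0.101], 25), ([0.599, 0.013, 0.086], 9), ([0.609, 0.097, 0.101], 28), ([0.557, 0.052, 0.102], 30)]
top knob [0.537 0.173 0.145] 76
side knob [0.53  0.179 0.14 ] 166
top ptr rail y 0.081 0.011 26 mark 0.0815 0.0009 6 diff 0.0005
side ptr rail y nan nan 0 mark 0.0807 0.0052 3 diff nan
[ 0.33823816 -0.43591188  0.23816638]
```

View pics/end.png

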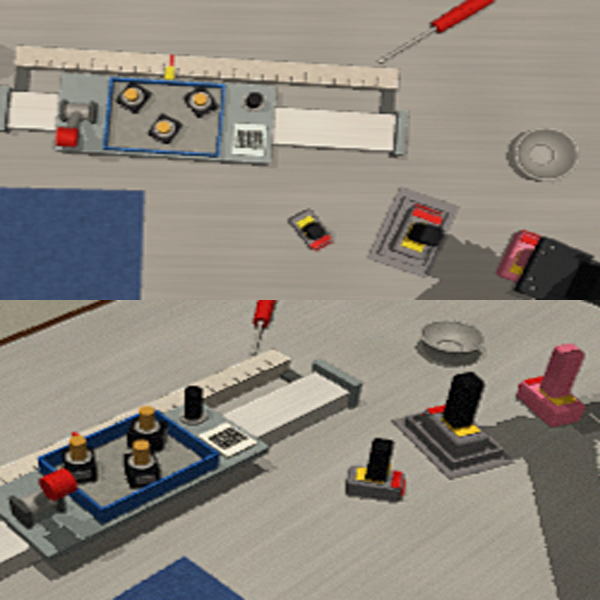

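The final picture shows the scanner standing in its cradle at (420,233), the three valves upright in the tray, the pointer at (170,72) on the mark and the lever locked.

```bash
python3 -c "
from h import *
print(env.sign_off())"
```

```text
the job is handed in; nothing more can be done
None
```

I carried out every step and handed the job in at about 37 s on the robot's clock; sign-off gave no verdict, but the last pictures show the three valves upright in the tray, the pointer within about 1 mm of the mark, the lever locked and the scanner back in its cradle after a hold of about 2 s aimed at the label.

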